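# Slide the braked sample carriage to the index stop

### The arm

A 6-joint arm with a two-finger parallel gripper is mounted at the origin on a cart in front of the work surface, level with it; the furniture and walls round the work are solid. World frame = base frame: x ahead of the robot, y to its left, z up, the work surface at z = 0. Lengths are in m, angles in degrees, forces in N, time in s.
With the tool pointing down it reaches from about 0.4 to 0.825 m from the base axis. Payload 7 kg.
Tool frame: the origin (TCP) lies midway between the tips of the shut fingers; the grasp point (between the pads) lies 19 mm behind it; y points along the fingers, z is the direction in which the jaws open and shut, and the axes are right-handed (so a half turn about y gives the same grasp; the last joint's range is limited). The gripper opens to 88 mm and grips with 3 to 60 N. Pads are 19 mm wide; open, the fingers measure 130 mm over their backs; the gripper's body (78 mm by 193 mm) begins 47 mm behind the grasp point.
Start: joints at [-53.795, 20.546, 0.682, 0, -70.136, -16.507], TCP at [0.227, -0.635, 0.227] pointing down, gripper open.
Joint ranges: [-176.03, 176.03], [-82.01, 121.73], [-58.28, 71.71], [-173.87, 95.51], [-174.79, -0.11], [-173.66, 173.66]. Speed limits (degrees/s): [136.94, 136.94, 172.46, 180, 180, 180].

### API

Orientations are given as [roll, pitch, yaw] about the fixed x, y, z axes, in that order (R = Rz(yaw) Ry(pitch) Rx(roll)).
In Python, from plant import arm gives the robot as it stands.
- The arm moves only by the tool carry_out, never from a script. Its argument "steps" is a list of rows, each a list of 3 entries, a list of its own where there are three numbers: the shift along the tool's x, y, z in cm, then the turn about the tool's y in degrees, then the opening, from 0 (shut) to 1 (fully open). A call has 1 to 5 rows; each row is the pose to reach, as a shift and turn from the pose commanded when the call began, along the tool's axes at that moment; what a row does not reach only later rows make up. A row lasts 1/10 s, in which the tool goes at most 50 mm and 8.59 degrees, less where a joint would pass 70% of its speed; a pose out of reach is approached as far as the arm can. A call with a gripper value outside its range is refused whole. The fingers move at their own pace and stop on an object; "grip_force" is the grip in N (left out, the last holds). Time passes only in rows, so rows that repeat a pose let the fingers close. It gives the time, the measured TCP pose, the force and the opening at its end, in the units of the state.
- arm.state(): the state, without advancing time (a new reading comes with each control period).
- arm.get_image(name): name is "side" or "top" or "wrist"; returns a dict with "image" (480x640x3 uint8, blue, green, red), "camera_matrix" (3x3 intrinsics, pixels), "world_from_camera" (4x4, takes a point from camera to world coordinates). Camera axes: x right, y up, looking along -z (the intrinsics and any distortion apply to the point x, -y, -z); pixel columns grow to the right and rows downward; lengths in m; the calibration is good to about 2 mm. A picture is of the moment at which its call begins. There is no depth.
- arm.finish_job(): hands the job in, once; it reports no verdict.
The state is a dict: "clock": time; "joints": joint angles; "joint_velocities": joint speeds; "joint_torque": joint torques, N m; "tool_pos": TCP position; "ee_rot": TCP orientation; "wrist_force": force on the tool from outside, world axes, zero at the start; "torque": the same for the moment, N m; "finger_gap": finger opening in m.
Only numpy, scipy, OpenCV 4.12 (cv2) and the standard library are available. Lean on these libraries where they do the work, as an engineer would, in place of code of your own. Each camera call takes 0.05 s, during which the arm holds its last target. There are 200 camera calls.

### The job

On the small metal rail, bring the sample carriage right up against the stop that carries the tall pointed blade: press down the black plate in the middle of the carriage with the fingertips to free its brake, keep it pressed while you push the carriage along the rail until it meets that stop, then let the plate come up again so that the brake holds it there. Do not drag the carriage with its brake on, leave the vial sitting in its cup, and do not disturb the other things on the bench.

Things in the scene. Friction and masses are not known exactly. Their poses are not given: they have to be found in the camera images.
- rail: straight aluminium rail on a dark foot, 310 mm long, 64 mm wide, top face 30 mm above the bench, fixed. Origin: centre of its underside, on the bench. y axis along the rail, z up; x across it (the vial cup is on the +x side of the carriage, the stop screws on the -x side).
- carriage (a joint): position of the grey sample carriage along the rail's y axis, m: 0 at the rail's middle, -0.080 against one stop, +0.080 against the other. The carriage is 90 mm long (along the rail) and 58 mm wide and cannot leave the rail. With the brake on it holds against about 15 to 20 N; freed, it slides at about 1 N.
- carriage_mid (a point): middle of the carriage block, 39 mm above the bench, on the rail's centre line.
- plate (a joint): how far the press plate is pushed down, m: 0 up (brake on), 0.007 fully down. The spring takes 8 N to begin and 10 N at the bottom; the brake is free from 0.003 on. It springs up by itself when let go and the brake then holds again.
- plate_top (a point): middle of the top face of the black press plate, 63 mm above the bench when up; it travels with the carriage. The plate is 34 mm wide across the rail; along the rail 60 mm of it are flat, with an 8 mm high lip (8 mm thick) across each end, against which fingertips can push.
- blade_stop_mid (a point): centre of the steel stop with the tall pointed upright blade (tip 98 mm above the bench), which is the one to go to; this point is 39 mm above the bench on the rail's centre line. The block is 25 mm long along the rail, 56 mm wide, top 51 mm above the bench, and fixed. It may sit at either end of the rail. With the carriage against it, this point is 57.5 mm from the middle of the carriage.
- low_stop_mid (a point): centre of the plain low steel stop at the other end of the rail, the same block without a blade, fixed; not the one to go to.
- vial (a joint): how far the glass vial on the carriage is lifted out of its cup, m: 0 seated. The vial (25 mm wide, top 91 mm above the bench) stands 64 mm to the +x side of the plate's middle and rides along with the carriage; the cup is 33 mm wide.
- beaker: small clear beaker, 46 mm wide, 60 mm tall; a bystander standing loose on the bench, origin at the middle of its underside
- small_bottle: small white bottle, 30 mm wide, 63 mm tall; a bystander standing loose on the bench, origin at the middle of its underside
- film_roll: roll of sealing film on end, 52 mm wide, 50 mm tall; a bystander standing loose on the bench, origin at the middle of its underside
- dishes: two stacked petri dishes, 70 mm wide, 32 mm tall; a bystander standing loose on the bench, origin at the middle of its underside
- white_bottle: square white bottle with a screw cap, 61 mm wide, 128 mm tall; a bystander standing loose on the bench, origin at the middle of its underside
- amber_bottle: amber glass bottle, 56 mm wide, 114 mm tall; a bystander standing loose on the bench, origin at the middle of its underside

How it is judged:
By the outcome, as a careful person would: the job done as asked, in the order asked, and still so for the second after the job is handed in, with the robot touching nothing.
It also fails if it takes over 40 s, if anything falls off the work surface, if the arm or the gripper's body presses on something with over 40 N, if the wrist force passes 120 N, or if a joint passes its speed limit or range.

## Working session

There is one attempt and no reset: what is moved stays moved. The work goes in short steps, Python scripts to look and compute and a tool call to move; the robot and the scene stay as the last step left them, time stands still between calls to the robot, and variables do not carry over. Pictures are saved under pics/ and viewed, about 8 in all and at most 12, crops included, and the job is handed in when it is done.

Besides the shell and the picture viewer there is one more tool, called after ">>>" as name(argument=value, ...) on one line, values as JSON. carry_out: Moves the arm, as the interface text tells. Its arguments: {"type":"object","properties":{"steps":{"type":"array","items":{"type":"array"}},"grip_force":{"type":"number"}},"required":["steps"]}

```bash
mkdir -p pics; python3 - <<'E'
from plant import arm
import cv2,numpy as np,json
s=arm.state();print({k:np.round(v,3).tolist() for k,v in s.items()})
for n in("side","top"):
    d=arm.get_image(n);cv2.imwrite(f"pics/{n}0.png",d["image"])
    np.savez(f"{n}0.npz",K=d["camera_matrix"],T=d["world_from_camera"]);print(n,d.keys(),d["camera_matrix"],np.round(d["world_from_camera"],3))
E
```

```text
{'clock': 0.0, 'joints': [-53.796, 20.59, 0.634, -0.021, -70.136, -16.506], 'joint_velocities': [0.029, -0.026, -0.031, -0.013, 0.004, -0.042], 'joint_torque': [0.002, -58.272, 29.305, 6.997, 0.007, -0.0], 'tool_pos': [0.227, -0.635, 0.226], 'ee_rot': [-89.906, 0.007, 19.691], 'wrist_force': [-0.179, 0.526, 0.157], 'torque': [-0.042, 0.033, -0.005], 'finger_gap': 0.088}
side dict_keys(['image', 'camera_matrix', 'world_from_camera']) [[615.69584454   0.         326.13567614]
 [  0.         615.69584454 227.11581023]
 [  0.           0.           1.        ]] [[ 0.954  0.194 -0.23   0.272]
 [-0.3    0.557 -0.775 -1.314]
 [-0.022  0.808  0.589  0.797]
 [ 0.     0.     0.     1.   ]]
top dict_keys(['image', 'camera_matrix', 'world_from_camera']) [[504.31840242   0.         329.48013521]
 [  0.         504.31840242 239.49944836]
 [  0.           0.           1.        ]] [[-0.012  0.994 -0.106  0.448]
 [-0.999 -0.016 -0.04  -0.4  ]
 [-0.041  0.106  0.994  0.937]
 [ 0.     0.     0.     1.   ]]
```

View pics/top0.png

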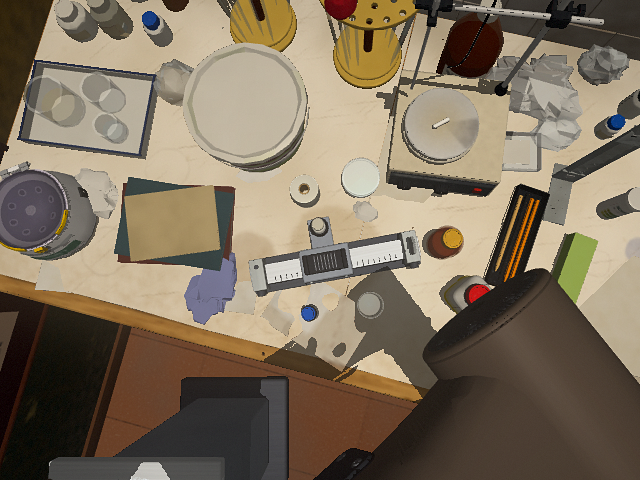

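View pics/side0.png

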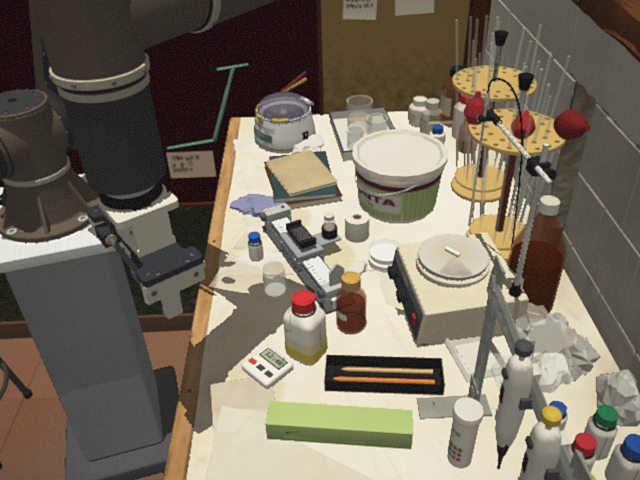

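The top view shows the rail running from about (255,280) to (418,248), the plate at (325,262), and the vial at (319,226), on the world +x side. I can't yet tell which end has the blade, so I'll zoom in on both views.

```bash
python3 - <<'E'
import cv2,numpy as np
a=cv2.imread("pics/top0.png")[210:330,240:480];b=cv2.imread("pics/side0.png")[190:320,230:390]
a=cv2.resize(a,(720,360),interpolation=cv2.INTER_CUBIC);cv2.imwrite("pics/crop_top.png",a)
cv2.imwrite("pics/crop_side.png",cv2.resize(b,(720,585),interpolation=cv2.INTER_CUBIC))
E
```

```text
(no output)
```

View pics/crop_top.png

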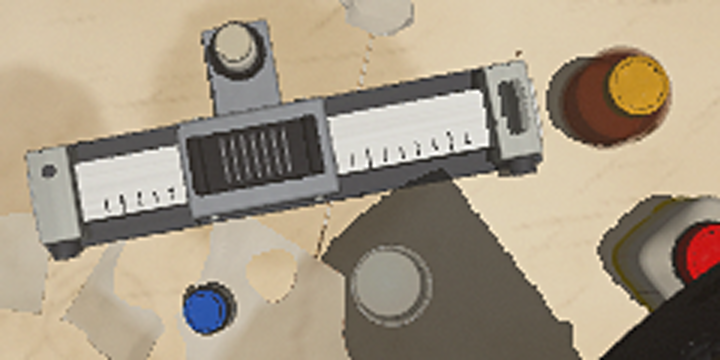

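View pics/crop_side.png

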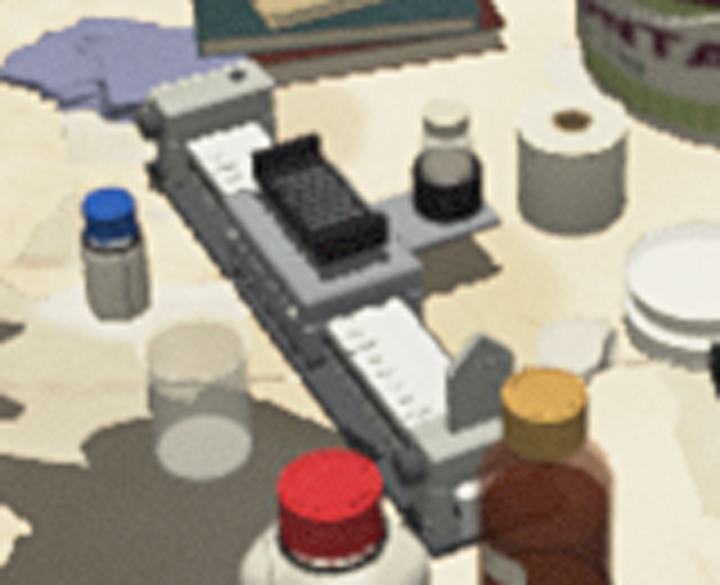

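The blade stop is the right-hand end in the top image, which is the world -y end beside the amber bottle. The low stop is at the left end. Next I'll compute positions from the crop pixels.

```bash
cat > h.py <<'E'
import numpy as np
def ray(f,u,v):
    c=np.load(f);K,T=c["K"],c["T"];p=np.linalg.solve(K,[u,v,1]);d=T[:3,:3]@[p[0],-p[1],-p[2]];return T[:3,3],d
def at(f,u,v,z):
    o,d=ray(f,u,v);return o+d*(z-o[2])/d[2]
E
python3 - <<'E'
from h import *
t=lambda c,z:np.array([at("top0.npz",240+a/3,210+b/3,z) for a,b in c])
bl=t([(483,70),(530,62),(543,165),(497,172)],.051);lo=t([(25,152),(70,146),(80,243),(38,252)],.051)
ca=t([(180,128),(328,98),(338,190),(192,218)],.051)
pl=t([(188,137),(318,115),(326,187),(197,196)],.065)
B,L,C,P=[a.mean(0) for a in(bl,lo,ca,pl)]
y=(L-B)[:2];n=np.linalg.norm(y);y/=n;x=np.array([y[1],-y[0]]);o=(B+L)[:2]/2
print("sep",n,"expect .275; yaw",np.degrees(np.arctan2(-y[0],y[1])),"origin",o,"blade",B,"car",C,"plate",P)
f=lambda p:np.round([(p[:2]-o)@x,(p[:2]-o)@y],4)
print("car rail",f(C),"plate rail",f(P))
for nme,p in dict(vial=t([(236,42)],.091),amber=t([(638,85)],.114),white=t([(705,255)],.128),small=t([(207,308)],.063),beaker=t([(387,283)],.06)).items():print(nme,p[0].round(3),f(p[0]))
# side checks: scale 4.5
s=lambda a,b,z:at("side0.npz",230+a/4.5,190+b/4.5,z)
for nme,a in dict(amber=(545,393,.114),white=(331,482,.128),small=(110,203,.063)).items():
    p=s(*a);print("side",nme,p.round(3),f(p))
E
```

```text
sep 0.27380241021117546 expect .275; yaw 9.166970737604109 origin [ 0.50214802 -0.37201765] blade [ 0.52395804 -0.50717039  0.051     ] car [ 0.50195726 -0.3585087   0.051     ] plate [ 0.50094709 -0.35785858  0.065     ]
car rail [0.002  0.0134] plate rail [0.0011 0.0142]
vial [ 0.566 -0.348  0.091] [0.0664 0.0137]
amber [ 0.535 -0.567  0.114] [ 0.0013 -0.198 ]
white [ 0.443 -0.596  0.128] [-0.094  -0.2116]
small [ 0.416 -0.328  0.063] [-0.0782  0.0572]
beaker [ 0.429 -0.431  0.06 ] [-0.0818 -0.0469]
side amber [ 0.535 -0.567  0.114] [ 0.0016 -0.1975]
side white [ 0.442 -0.603  0.128] [-0.0962 -0.2184]
side small [ 0.415 -0.327  0.063] [-0.0788  0.0584]
```

The measurements agree: the separation comes out at 274 mm against 275, and the vial at 66 mm against 64. The carriage sits at about +0.014 and has to go to -0.080. I'll turn the jaws across the rail so the gripper body stays clear of the amber bottle, then approach with the fingers shut.

>>> carry_out(steps=[[[3.5,0,1.6],-8,0],[[7,0,3.2],-16,0],[[10.5,0,4.7],-24,0],[[14,0,6.3],-32,0],[[17.5,0,7.9],-40,0]])

```text
clock: 0.6
tool_pos: [0.3663, -0.5008, 0.2262]
ee_rot: [-90.0, -0.0, 60.0]
wrist_force: [0.3, -1.0, -0.4]
finger_gap: 0.053
```

```bash
cat > go.py <<'E'
import sys,numpy as np
from scipy.spatial.transform import Rotation as Ro
from plant import arm
s=arm.state();R=Ro.from_euler("xyz",s["ee_rot"],degrees=True).as_matrix()
print("t",s["clock"],"p",np.round(s["tool_pos"],4),"rpy",np.round(s["ee_rot"],1),"F",np.round(s["wrist_force"],1),"gap",s["finger_gap"])
if len(sys.argv)>1:print("tool shift cm",np.round(100*R.T@(np.array(eval(sys.argv[1]))-s["tool_pos"]),2))
E
python3 go.py "[.502,-.370,.226]"
```

```text
t 0.6 p [ 0.3663 -0.5008  0.2262] rpy [-90.  -0.  60.] F [ 0.3 -1.  -0.4] gap 0.05303743257646812
tool shift cm [18.11  0.02 -5.21]
```

>>> carry_out(steps=[[[3.6,0,-1.0],-8,0],[[7.2,0,-2.1],-16,0],[[10.8,0,-3.1],-24,0],[[14.5,0,-4.2],-32,0],[[18.1,0,-5.2],-39.3,0]])

```text
clock: 1.1
tool_pos: [0.5027, -0.3707, 0.2263]
ee_rot: [-90.0, -0.0, 99.3]
wrist_force: [0.7, -1.9, -0.3]
finger_gap: 0.0135
```

>>> carry_out(steps=[[[0,3,0],0,0],[[0,6,0],0,0],[[0,9,0],0,0],[[0,11,0],0,0],[[0,11,0],0,0]])

```text
clock: 1.6
tool_pos: [0.4997, -0.371, 0.113]
ee_rot: [-89.7, -0.2, 99.0]
wrist_force: [0.4, 0.2, -0.9]
finger_gap: 0.0006
```

```bash
python3 go.py "[.502,-.370,.070]"; python3 - <<'E'
from plant import arm
import cv2,numpy as np
for n in("side","top"):
    d=arm.get_image(n);np.savez(n+"1.npz",K=d["camera_matrix"],T=d["world_from_camera"]);cv2.imwrite(f"pics/{n}1_full.png",d["image"])
a=cv2.imread("pics/side1_full.png")[150:320,210:390]
cv2.imwrite("pics/side1.png",cv2.resize(a,None,fx=3.5,fy=3.5,interpolation=cv2.INTER_CUBIC))
E
```

```text
t 1.6 p [ 0.4997 -0.371   0.113 ] rpy [-89.7  -0.2  99. ] F [ 0.4  0.2 -0.9] gap 0.0005924832343365931
tool shift cm [ 0.04  4.3  -0.26]
```

View pics/side1.png

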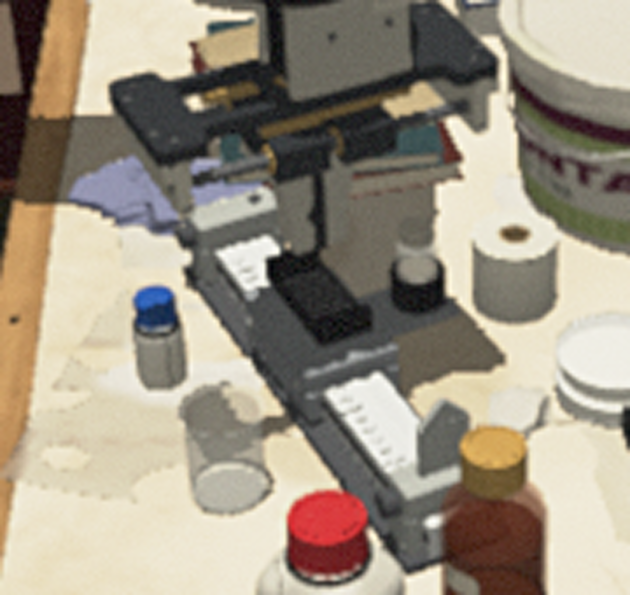

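The shut fingers are above the plate with nothing touched, and the gripper body is clear of the bottles. I'll go down to just above the plate.

>>> carry_out(steps=[[[0,1.5,0],0,0],[[0,3,0],0,0],[[0,4,0],0,0],[[0,4.1,0],0,0],[[0,4.1,0],0,0]])

```text
clock: 2.2
tool_pos: [0.5023, -0.3724, 0.0764]
ee_rot: [-90.0, 0.0, 99.0]
wrist_force: [-0.2, 0.3, 1.4]
finger_gap: 0.0005
```

```bash
python3 go.py "[.502,-.370,.063]"; python3 - <<'E'
from plant import arm
import cv2,numpy as np
d={n:arm.get_image(n)["image"] for n in("wrist","side")}
a=cv2.resize(d["side"][190:300,250:370],(480,440),interpolation=cv2.INTER_CUBIC)
b=cv2.resize(d["wrist"],(320,240))
o=np.zeros((440,800,3),np.uint8);o[:,:480]=a;o[:240,480:]=b;cv2.imwrite("pics/p2.png",o)
E
python3 go.py "[.502,-.370,.063]"
```

```text
t 2.2 p [ 0.5023 -0.3724  0.0764] rpy [-90.   0.  99.] F [-0.2  0.3  1.4] gap 0.000491475230099918
tool shift cm [ 0.24  1.34 -0.01]
t 2.3 p [ 0.5025 -0.3724  0.0766] rpy [-90.1   0.1  99. ] F [-0.8 -0.3 -0.3] gap -2.2870085607334348e-05
tool shift cm [0.25 1.36 0.01]
```

View pics/p2.png

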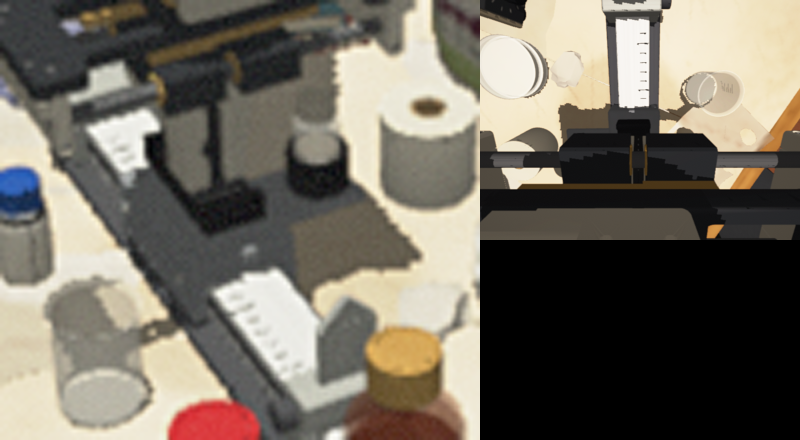

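The fingers are over the plate's flat area, just behind the blade-side lip at about (225,205) in the side crop. The view is clear, so I'll press straight down.

>>> carry_out(steps=[[[0.1,0.6,0],0,0],[[0.1,1.1,0],0,0],[[0.1,1.4,0],0,0],[[0.1,1.6,0],0,0],[[0.1,1.8,0],0,0]], grip_force=20)

```text
clock: 2.8
tool_pos: [0.5019, -0.3715, 0.0582]
ee_rot: [-90.0, 0.1, 99.0]
wrist_force: [-1.7, -0.5, 9.5]
finger_gap: 0.0005
```

>>> carry_out(steps=[[[0,0.1,0],0,0],[[0,0.1,0],0,0]])

```text
clock: 3.0
tool_pos: [0.5019, -0.3716, 0.0574]
ee_rot: [-90.0, 0.1, 99.0]
wrist_force: [-2.5, -0.2, 8.0]
finger_gap: 0.0003
```

At 57.4 mm the force is 8–9.5 N, so the plate is about 5.6 mm down and the brake is free. Next I'll push along -x (tool) towards the blade stop.

>>> carry_out(steps=[[[-0.2,0,0],0,0],[[-0.4,0,0],0,0],[[-0.6,0,0],0,0],[[-0.9,0,0],0,0],[[-1.2,0,0],0,0]])

```text
clock: 3.5
tool_pos: [0.504, -0.3835, 0.0576]
ee_rot: [-90.0, 0.1, 99.0]
wrist_force: [-1.8, -0.1, 8.8]
finger_gap: 0.0007
```

>>> carry_out(steps=[[[-0.4,0,0],0,0],[[-0.8,0,0],0,0],[[-1.2,0,0],0,0],[[-1.6,0,0],0,0],[[-2,0,0],0,0]])

```text
clock: 4.0
tool_pos: [0.5074, -0.4035, 0.0577]
ee_rot: [-90.1, 0.1, 99.0]
wrist_force: [-0.6, -0.2, 7.8]
finger_gap: 0.0011
```

>>> carry_out(steps=[[[-0.5,0,0],0,0],[[-1,0,0],0,0],[[-1.5,0,0],0,0],[[-2,0,0],0,0],[[-2.5,0,0],0,0]])

```text
clock: 4.5
tool_pos: [0.5116, -0.4283, 0.0579]
ee_rot: [-90.1, 0.1, 99.0]
wrist_force: [-0.1, 0.8, 8.5]
finger_gap: 0.0004
```

>>> carry_out(steps=[[[-0.5,0.02,0],0,0],[[-1,0.03,0],0,0],[[-1.5,0.04,0],0,0],[[-2,0.05,0],0,0],[[-2.5,0.05,0],0,0]])

```text
clock: 5.0
tool_pos: [0.5158, -0.453, 0.0576]
ee_rot: [-90.1, 0.1, 99.0]
wrist_force: [0.3, 1.0, 8.5]
finger_gap: 0.0005
```

```bash
python3 go.py; python3 - <<'E'
from plant import arm
import cv2,numpy as np
d={n:arm.get_image(n)["image"] for n in("top","side")}
a=cv2.resize(d["side"][200:310,260:370],(400,400),interpolation=cv2.INTER_CUBIC)
b=cv2.resize(d["top"][210:310,330:430],(400,400),interpolation=cv2.INTER_CUBIC)
cv2.imwrite("pics/p3.png",np.hstack([a,b]))
E
```

```text
t 5.0 p [ 0.5158 -0.453   0.0576] rpy [-90.1   0.1  99. ] F [0.3 1.  8.5] gap 0.0004758298178985473
```

View pics/p3.png

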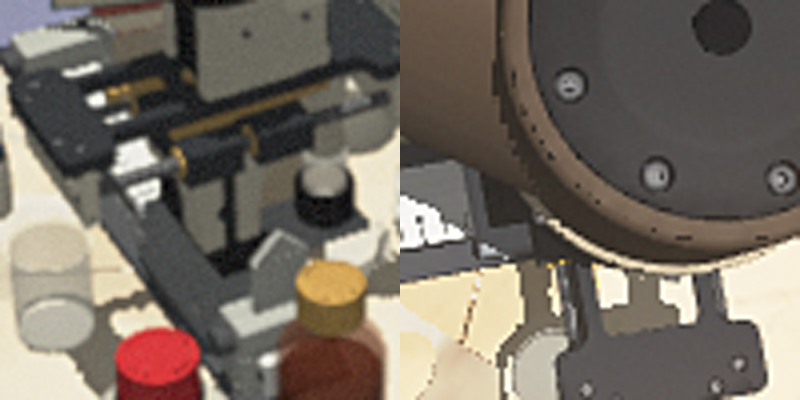

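The carriage has come along with the vial seated and only a small gap to the blade stop remains, about 15–18 mm. I'll go slower and watch the force.

>>> carry_out(steps=[[[-0.3,0.02,0],0,0],[[-0.6,0.02,0],0,0],[[-0.9,0.02,0],0,0],[[-1.1,0.02,0],0,0],[[-1.3,0.02,0],0,0]])

```text
clock: 5.6
tool_pos: [0.5178, -0.4654, 0.0573]
ee_rot: [-90.1, 0.1, 99.0]
wrist_force: [0.8, 6.1, 8.2]
finger_gap: 0.0003
```

>>> carry_out(steps=[[[-0.1,0,0],0,0],[[-0.2,0,0],0,0],[[-0.3,0,0],0,0]])

```text
clock: 5.9
tool_pos: [0.5176, -0.4673, 0.0568]
ee_rot: [-90.0, -0.0, 99.0]
wrist_force: [0.0, 5.9, 8.0]
finger_gap: 0.0004
```

Fy has reached 6 N. That fits the carriage meeting the stop and the fingers starting to slip on the plate. I'll continue until the lip takes a clear load.

>>> carry_out(steps=[[[-0.1,0,0],0,0],[[-0.2,0,0],0,0],[[-0.3,0,0],0,0]])

```text
clock: 6.2
tool_pos: [0.5176, -0.4688, 0.0562]
ee_rot: [-90.0, -0.1, 99.0]
wrist_force: [0.2, 13.4, 9.4]
finger_gap: 0.0008
```

At 13 N the lip is loaded and the tool has stopped, so the carriage is against the stop. I'll release straight up while holding the position, then back off the lip and rise.

>>> carry_out(steps=[[[0,-0.2,0],0,0],[[0,-0.5,0],0,0],[[0,-0.9,0],0,0],[[0.2,-1.3,0],0,0],[[0.3,-2,0],0,0]])

```text
clock: 6.7
tool_pos: [0.5167, -0.4675, 0.0754]
ee_rot: [-89.9, -0.0, 99.0]
wrist_force: [0.2, 0.2, -0.3]
finger_gap: 0.0005
```

>>> carry_out(steps=[[[0,-2,0],0,0],[[0,-5,0],0,0],[[0,-9,0],0,0],[[0,-12,0],0,0],[[0,-14,0],0,0]])

```text
clock: 7.2
tool_pos: [0.5174, -0.4688, 0.2193]
ee_rot: [-90.1, 0.2, 99.0]
wrist_force: [-0.9, 0.1, -0.5]
finger_gap: 0.0003
```

>>> carry_out(steps=[[[3,0,0],0,0],[[7,0,0],0,0],[[11,0,0],0,0],[[15,0,0],0,0],[[18,0,0],0,0]])

```text
clock: 7.7
tool_pos: [0.4882, -0.2886, 0.2163]
ee_rot: [-90.0, 0.0, 99.0]
wrist_force: [0.6, -0.1, 0.0]
finger_gap: 0.0007
```

```bash
python3 go.py; python3 - <<'E'
from plant import arm
import cv2,numpy as np
d={}
for n in("top","side"):
    q=arm.get_image(n);np.savez(n+"9.npz",K=q["camera_matrix"],T=q["world_from_camera"]);d[n]=q["image"]
a=cv2.resize(d["side"][200:310,260:370],(400,400),interpolation=cv2.INTER_CUBIC)
b=cv2.resize(d["top"][210:310,330:430],(400,400),interpolation=cv2.INTER_CUBIC)
cv2.imwrite("pics/p4.png",np.hstack([a,b]))
E
```

```text
t 7.7 p [ 0.4882 -0.2886  0.2163] rpy [-90.   0.  99.] F [ 0.6 -0.1  0. ] gap 0.0007100442056701677
```

View pics/p4.png

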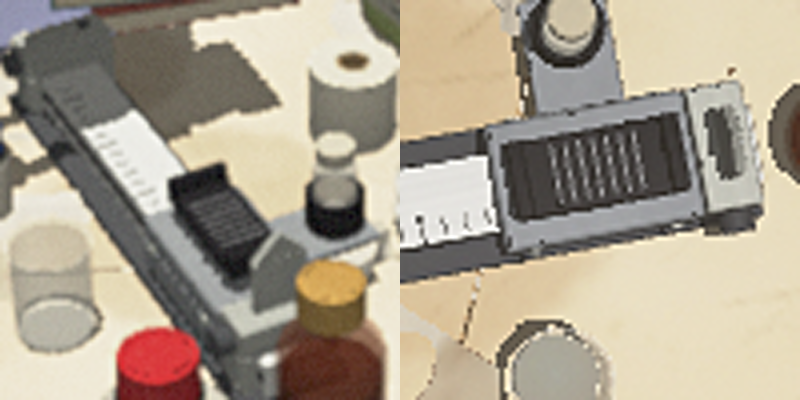

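The carriage sits flush against the blade stop, with their edges meeting at about (695,90)–(705,225) in the top crop. The plate is up, the vial is seated, and the beaker and bottles have not moved. I'll do a quick numeric check and then hand in.

```bash
python3 - <<'E'
from h import *
from plant import arm
c=np.mean([at("top9.npz",330+(a-400)/4,210+b/4,.051) for a,b in[(487,128),(688,90),(705,222),(508,250)]],0)[:2]
y=np.array([-.1593,.9872]);print("carriage y",(c-[.50215,-.37202])@y, "to blade mid",(c-[.52396,-.50717])@y)
print(arm.finish_job())
E
```

```text
carriage y -0.08081126747852994 to blade mid 0.05608314552147005
the job is handed in; nothing more can be done
None
```

The sample carriage is now against the stop with the tall blade, and I've handed the job in at about 8 s on the robot's clock.

I pressed the plate about 6 mm down with the shut fingertips (8–9.5 N) and pushed the carriage about 94 mm along the rail. It slid at about 1–2 N until it met the stop. I then pushed to 13 N to be sure, let the plate up and moved the arm clear.

**Last checks:**
- **Position:** the final picture puts the carriage at -0.081 (target -0.080). It is 56 mm from the blade stop's centre (nominal 57.5). Both are within camera error.
- **Scene:** the plate looks up and the vial is seated. The beaker and the two bottles in view had not visibly moved.
- **Contact:** the wrist force was back to about zero, with the robot touching nothing.

No check failed. I judged the bystanders by eye and did not measure them again. The last view did not cover the small bottle or the dishes.

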